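Take the sliding lid off the spice box and tuck it under the counter riser

TASK

Open the spice box: raise the pull end of its wooden lid over the stop lip and slide the lid out until it is clear of the grooves. Then leave the lid lying flat on the counter, pointing straight in under the low riser, pull end first, with about half of its length under the riser's board and the plain half sticking out. Do not let the lid drop, and do not disturb the basket, the clay lid, the measuring cup or the scoop.

Things in the scene. Friction and masses are not known exactly. Their poses are not given: they have to be found in the camera images.
- box: White glazed box, 80 (x) x 180 (y) x 71 high, fixed to the counter. Origin: centre of its underside; z up; its y axis is the way the lid slides out. The lid rests on ledges, its underside 45 above the counter, its top at 59, between side cheeks (top at 58) 2 mm beyond each of its long edges.
- lip (a point): Middle of the stop lip's top edge at the box's +y end (86 from the box's origin, 52 above the counter). The lip is 8 thick and rises 7 mm above the lid's underside, so the lid cannot slide out level: its pull end must be raised first, pull up by about 9 mm, tilting about the plain end.
- groove_mouth (a point): Front end of the grooves, y = -22 in the box's frame, 65 above the counter. From here back to y = -82 rails (underside 65, top 71) overhang the lid's long edges by 6 mm, with 6 mm of free height above the lid: the pull can rise at most about 12 mm. After 60 mm of sliding along +y the plain end is clear and the lid can be lifted away.
- lid: Loose olive-wood lid, about 0.16 kg, flat board 60 (x) x 160 (y) x 14 thick, with the pull on top. Origin: centre of its underside; z up, y along its length towards the pull end. The grooves hold it straight in the box.
- pull (a point): Middle of the pull: a straight upright bar on the lid's top, 12 thick (x) x 40 long (y) x 26 high, at y = 35 to 75 in the lid's frame; this point is 55 mm from the lid's origin along y and 27 mm above its underside.
- plain_end (a point): Middle of the lid's end face away from the pull (y = -80 in the lid's frame, half way up its thickness).
- riser: Low shelf fixed to the counter, 260 (x) x 140 (y): wooden board 14 thick, underside 75 and top 89 above the counter, on four thin legs 120 mm either side of the middle; open below. Origin: on the counter below its centre; z up. The lid goes in along +y. It is too low for a gripper that holds the pull from above; the plain end can be held across the lid's 60 mm width.
- mouth (a point): Point on the counter below the middle of the riser's front edge (y = -70 in the riser's frame), same axes as the riser: +y points in under the board. At the end the lid's origin belongs here, its y axis along this y axis.
- basket: Aluminium couscous basket, round, 210 across, 110 high, two side handles; bystander on the counter beyond the work. Origin: centre of underside.
- tajine: Conical clay tajine lid, 210 across, 165 high; bystander on the counter beyond the work. Origin: centre of underside.
- cup: Steel measuring cup, 64 across, 55 high, with a flat handle 70 long towards +y; bystander standing on the riser's board. Origin: centre of underside.
- scoop: Olive-wood scoop, 125 long (y, handle to -y), 50 wide, 32 high; bystander lying on the riser's board. Origin: underside, where handle and bowl meet.
Things that resemble listed ones, but are neither listed nor needed, are in the scene too. What is shaped like the lid but red is not meant.

How it is judged (in metres and radians):
On the way:
1. the lid's pull end has gone over the stop lip and the lid has slid out until its plain end is clear of the grooves (y of plain_end in the frame of box above -0.022 m), for 0.1 s.
At the end, for the whole second after the job is handed in: The lid lies flat on the counter at rest, pull end under the riser, its middle within 35 mm of the riser's front edge (so about half its length is under the board) and within 70 mm of the riser's middle sideways, pointing straight in within 0.3 rad (y of lid in the frame of mouth between -0.035 and 0.035 m and x of lid in the frame of mouth between -0.07 and 0.07 m and y of pull in the frame of mouth above 0.01 m and angle between the y axis of lid and the y axis of riser, either way round below 0.3 rad and angle between lid's own z axis and vertical below 0.06 rad and height (world z) of lid below 0.006 m and linear speed of lid below 0.02 m/s); the robot touches nothing.
It fails at once if the lid is dropped (falls free faster than 0.7 m/s) (linear speed of lid above 0.7 m/s and contact force between the fingers and lid below 0.05 N).
It fails at once if a bystander is moved by more than 30 mm (distance of any of basket, tajine, cup, scoop from where it was at the start of the episode above 0.03 m).
It also fails if it takes over 50 s, if anything falls off the work surface, if the arm or the gripper's body presses on something with over 40 N, if the wrist force passes 120 N, or if a joint passes its speed limit or range.

ROBOT

A 6-joint arm with a two-finger parallel gripper is mounted at the origin on the work surface. World frame = base frame: x ahead of the robot, y to its left, z up, the work surface at z = 0. Lengths are in mm, angles in rad, forces in N, time in s.
With the tool pointing down it reaches from about 350 to 875 mm from the base axis. Payload 4.2 kg.
Tool frame: the origin (TCP) lies between the finger pads; the fingertips stand 25 mm ahead of it and the grasp point (between the pads) lies 6 mm ahead of it; z points along the fingers, y is the line along which they close (so a half turn about z gives the same grasp; the last joint's range is limited). The gripper opens to 85 mm and grips with 20 to 120 N. Pads are 22 mm wide; open, the fingers measure 114 mm over their backs; the gripper's body (76 mm by 85 mm) begins 54 mm behind the grasp point. The pads swing forward as they close: fully open they stand 13 mm farther back than shut.
Start: joints at [1.498, 0.385, 0.008, 0, -1.194, -0.259], TCP at [203.558, 590.9, 224.512] pointing down, gripper open.
Joint ranges: [-3.14, 3.14], [-1.21, 2.06], [-1.07, 1.41], [-3.16, 2.05], [-2.99, -0.16], [-3.1, 3.1]. Speed limits (rad/s): [2.79, 2.79, 3.14, 3.14, 3.14, 3.14].

INTERFACE

Orientations are given as a unit quaternion [x, y, z, w].
In Python, from bench import read_state, get_image, job_done gives the robot as it stands.
- The arm moves only by the tool play_rows, never from a script. Its argument "series" is a list of rows, each a list of 6 numbers: the shift along the world's x, y, z in mm, then the turn, a rotation vector about the world's x, y, z in units of 6 degrees (1.0 is 6 degrees). A call has 1 to 20 rows; each row shifts and turns the commanded pose from where the row before left it; what a row does not reach is not made up. A row lasts 1/12 s, in which the tool goes at most 41.7 mm and 7.16 degrees, less where a joint would pass 70% of its speed; a pose out of reach is approached as far as the arm can. A call is refused whole if a number of a shift passes 41.7 or a number of a turn 1, either way. A call with a gripper value outside its range is refused whole. "gripper" is the opening, from 0 (shut) to 1 (fully open), set as the call begins (left out, the last holds). The fingers move at their own pace and stop on an object; the grip force is fixed at half the most. Time passes only in rows, so rows that do not move let the fingers close. It gives the time, the measured TCP pose, the force, the opening and the grip force at its end, in the units of the state.
- read_state(): the state, without advancing time (a new reading comes with each control period).
- get_image(name): name is "scene" or "top" or "wrist"; returns a dict with "image" (384x512x3 uint8, red, green, blue), "fx", "fy", "cx", "cy" (pixels), "eye" and "rotation" of the camera in the world. Camera axes: x right, y down, z forward; pixel columns grow to the right and rows downward; lengths in mm; the calibration is good to about 2 mm. A picture is of the moment at which its call begins. There is no depth.
- job_done(): hands the job in; it is judged then, once.
The state is a dict: "clock": time; "joints": joint angles; "joint_vel": joint speeds; "joint_efforts": joint torques, N m; "position": TCP position; "ee_rot": TCP orientation; "contact_force": force on the tool from outside, world axes, zero at the start; "wrist_torque": the same for the moment, N m; "gripper_width": finger opening in mm; "grasp_force": force on a finger pad.
Only numpy, scipy, OpenCV 4.12 (cv2) and the standard library are available. Lean on these libraries where they do the work, as an engineer would, in place of code of your own. Each camera call takes 0.05 s, during which the arm holds its last target. There are 200 camera calls.

## Working session

There is one attempt and no reset: what is moved stays moved. The work goes in short steps, Python scripts to look and compute and a tool call to move; the robot and the scene stay as the last step left them, time stands still between calls to the robot, and variables do not carry over. Pictures are saved under pics/ and viewed, at most 10 in all, crops included, and the job is handed in when it is done.

Besides the shell and the picture viewer there is one more tool, called after ">>>" as name(argument=value, ...), one argument or row to a line, values as JSON. play_rows: Moves the arm, as the interface text tells. Its arguments: {"type":"object","properties":{"series":{"type":"array","items":{"type":"array","items":{"type":"number"}}},"gripper":{"type":"number"}},"required":["series"]}

```bash
mkdir -p pics; ls; cat > h.py <<'E'
import numpy as np,cv2
from bench import read_state,get_image,job_done
def grab(n,f=None):
    d=get_image(n)
    if f: cv2.imwrite('pics/'+f,cv2.cvtColor(d['image'],cv2.COLOR_RGB2BGR))
    return d
def ray(d,u,v,z):
    R=np.array(d['rotation']);e=np.array(d['eye'],float)
    r=R@np.array([(u-d['cx'])/d['fx'],(v-d['cy'])/d['fy'],1]);return e+r*(z-e[2])/r[2]
def proj(d,p):
    q=np.array(d['rotation']).T@(np.array(p,float)-np.array(d['eye']));return q[0]/q[2]*d['fx']+d['cx'],q[1]/q[2]*d['fy']+d['cy']
E
python3 - <<'E'
from h import *
import pickle
for n in('scene','top'):
    d=grab(n,n+'0.png');pickle.dump(d,open(n+'.pkl','wb'));print(n,d['eye'],d['fx'],np.round(d['rotation'],3).tolist())
print(read_state())
E
```

```text
pics
scene [1091.39681475 -695.64037898  769.88872478] 408.59463428049634 [0.856, 0.316, -0.148, -0.381]
top [ 412.42529565 -113.45250415 1229.74760693] 452.4876187236648 [-0.698, 0.713, -0.045, 0.044]
{'clock': 0.1, 'joints': array([ 1.49757828e+00,  3.85481871e-01,  6.73223076e-03, -4.33735151e-04,
       -1.19400575e+00, -2.58648136e-01]), 'joint_vel': array([ 0.00166691, -0.00177047,  0.00248546,  0.00211587, -0.00025881,
        0.00190196]), 'joint_efforts': array([-6.57991022e-04, -3.93318951e+01,  1.88928902e+01,  4.19797897e+00,
       -2.58701941e-03,  5.47788289e-06]), 'position': array([203.41085088, 590.39128178, 223.51800131]), 'ee_rot': array([ 9.86250954e-01, -1.65251489e-01, -1.10022984e-04,  9.93988165e-04]), 'contact_force': array([ 0.75316105, -0.26613245, -0.04543233]), 'wrist_torque': array([-0.04308263,  0.02552265,  0.0420992 ]), 'grasp_force': 0.0, 'gripper_width': 85.54906774795157}
```

View pics/top0.png

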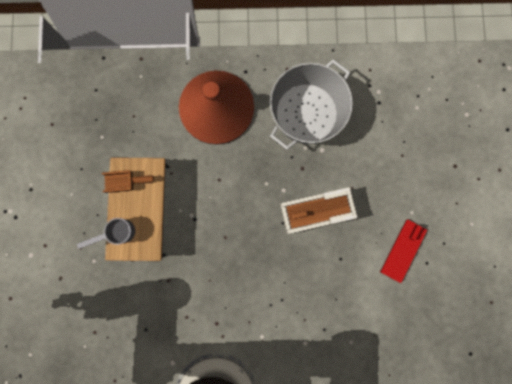

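View pics/scene0.png

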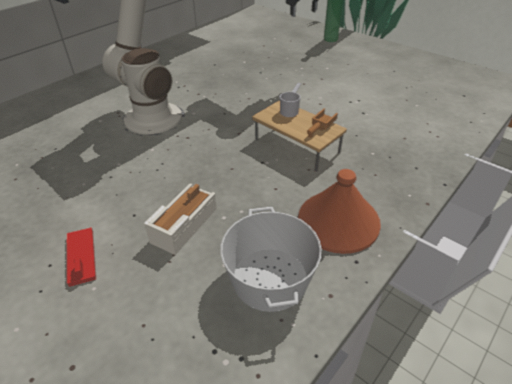

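The top view shows the box centred near (318,210), with the pull at its left end (308,213) and the rails at its right end. The riser's board spans (107–165, 158–262), and the red decoy is at (404,250). The scoop handle (their -y) points right and the cup handle (+y) points left, so the riser's +y is to the left in the image and its front edge is the one facing the box, at u≈165. The camera rotation comes as a quaternion.

```bash
sed -i "s/np.array(d\['rotation'\])/Rot.from_quat(d['rotation']).as_matrix()/; 1a from scipy.spatial.transform import Rotation as Rot" h.py
python3 - <<'E'
from h import *
import pickle
d=pickle.load(open('top.pkl','rb'));im=d['image'];hsv=cv2.cvtColor(im,cv2.COLOR_RGB2HSV)
def rect(m,x0,x1,y0,y1,z,name):
    mm=np.zeros_like(m);mm[y0:y1,x0:x1]=m[y0:y1,x0:x1]
    cs,_=cv2.findContours(mm,cv2.RETR_EXTERNAL,cv2.CHAIN_APPROX_NONE);c=max(cs,key=cv2.contourArea)
    w=np.array([ray(d,u,v,z)[:2] for u,v in c[:,0].astype(float)],np.float32)
    r=cv2.minAreaRect(w);print(name,r,'\n',cv2.boxPoints(r).round(1).tolist(),'px',cv2.boundingRect(c))
white=((hsv[...,1]<40)&(hsv[...,2]>170)).astype(np.uint8)
rect(white,265,375,175,245,65,'box top')
wood=((hsv[...,1]>90)&(hsv[...,2]>60)).astype(np.uint8)
rect(wood,275,365,180,240,59,'lid')
board=((hsv[...,1]>60)&(hsv[...,2]>120)&(hsv[...,0]>10)).astype(np.uint8)
rect(board,85,180,140,275,89,'riser')
rect(wood,275,365,180,240,59,'lid')
p=cv2.resize(im[170:250,265:375],None,fx=7,fy=7,interpolation=cv2.INTER_CUBIC)
cv2.imwrite('pics/box.png',p[...,::-1])
E
```

```text
box top ((471.5436096191406, -275.4949951171875), (81.47396850585938, 183.00445556640625), 11.680252075195312) 
 [[413.1000061035156, -194.10000610351562], [450.20001220703125, -373.29998779296875], [530.0, -356.8999938964844], [492.8999938964844, -177.60000610351562]] px (281, 187, 76, 46)
lid ((470.8370056152344, -276.8450927734375), (58.728721618652344, 159.8966064453125), 11.704469680786133) 
 [[425.8999938964844, -204.5], [458.29998779296875, -361.1000061035156], [515.7999877929688, -349.20001220703125], [483.3999938964844, -192.60000610351562]] px (286, 196, 65, 32)
riser ((484.5315856933594, 198.61636352539062), (159.20953369140625, 261.7124328613281), 88.72944641113281) 
 [[351.8999938964844, 121.9000015258789], [613.5999755859375, 116.0999984741211], [617.0999755859375, 275.29998779296875], [355.5, 281.1000061035156]] px (101, 157, 64, 105)
lid ((470.8370056152344, -276.8450927734375), (58.728721618652344, 159.8966064453125), 11.704469680786133) 
 [[425.8999938964844, -204.5], [458.29998779296875, -361.1000061035156], [515.7999877929688, -349.20001220703125], [483.3999938964844, -192.60000610351562]] px (286, 196, 65, 32)
```

View pics/box.png

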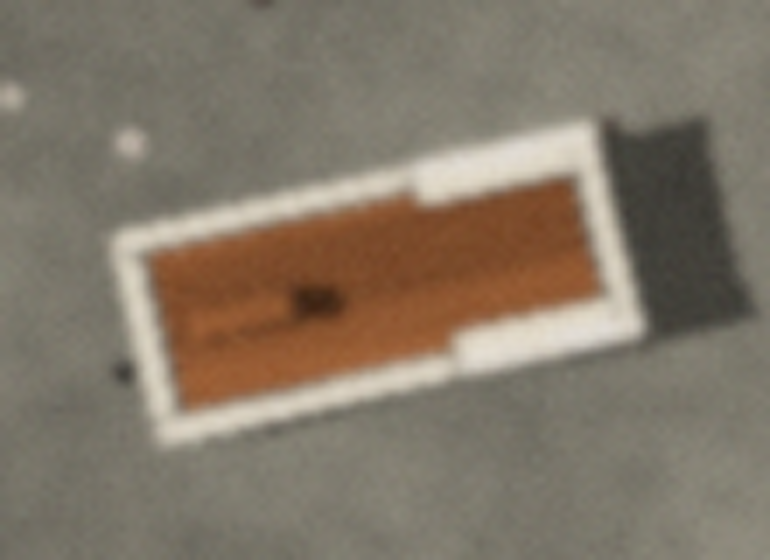

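The zoom shows the lid in the box with the pull bar toward the left (crop 190–340, 290–335) and the rails on the right half. The measured sizes match: box 81×183, lid 59×160, riser width 262. The box yaw is 11.7°. The mouth is at about (482.7, 119), with +y nearly along world y (yaw −1.3°). Next I move above the pull at about (460, −223).

>>> play_rows(
  series=[
    [7.5,-24,0,0,0,-0.29],
    [7.5,-24,0,0,0,-0.29],
    [7.5,-24,0,0,0,-0.29],
    [7.5,-24,0,0,0,-0.29],
    [7.5,-24,0,0,0,-0.29],
    [7.5,-24,0,0,0,-0.29],
    [7.5,-24,0,0,0,-0.29],
    [7.5,-24,0,0,0,-0.29],
    [7.5,-24,0,0,0,-0.29],
    [7.5,-24,0,0,0,-0.29],
    [7.5,-24,0,0,0,-0.29],
    [7.5,-24,0,0,0,-0.29],
    [7.5,-24,0,0,0,-0.29],
    [7.5,-24,0,0,0,-0.29],
    [7.5,-24,0,0,0,-0.29],
    [7.5,-24,0,0,0,-0.29],
    [7.5,-24,0,0,0,-0.29],
  ],
  gripper=0.7,
)

```text
clock: 1.52
position: [330.9, 181.5, 224.3]
ee_rot: [0.911, -0.412, -0.0, 0.0]
contact_force: [0.6, 0.2, -0.7]
gripper_width: 60.1
grasp_force: 0.0
```

>>> play_rows(
  series=[
    [7.5,-24,0,0,0,-0.29],
    [7.5,-24,0,0,0,-0.29],
    [7.5,-24,0,0,0,-0.29],
    [7.5,-24,0,0,0,-0.29],
    [7.5,-24,0,0,0,-0.29],
    [7.5,-24,0,0,0,-0.29],
    [7.5,-24,0,0,0,-0.29],
    [7.5,-24,0,0,0,-0.29],
    [7.5,-24,0,0,0,-0.29],
    [7.5,-24,0,0,0,-0.29],
    [7.5,-24,0,0,0,-0.29],
    [7.5,-24,0,0,0,-0.29],
    [7.5,-24,0,0,0,-0.29],
    [7.5,-24,0,0,0,-0.29],
    [7.5,-24,0,0,0,-0.29],
    [7.5,-24,0,0,0,-0.29],
    [7.5,-24,0,0,0,-0.29],
    [0,0,0,0,0,0],
    [0,0,0,0,0,0],
  ],
)

```text
clock: 3.1
position: [458.2, -225.8, 223.6]
ee_rot: [0.776, -0.631, -0.001, 0.0]
contact_force: [0.3, 0.0, -1.3]
gripper_width: 59.7
grasp_force: 0.0
```

```bash
cat > st.py <<'E'
from h import *
s=read_state();R=Rot.from_quat(s['ee_rot']).as_matrix();y=R[:,1];z=R[:,2]
print(round(s['clock'],2),'pos',s['position'].round(1),'yline',round(np.degrees(np.arctan2(y[1],y[0])),2),'z',z.round(4),'F',s['contact_force'].round(1),'w',round(s['gripper_width'],1),'g',round(s['grasp_force'],1),'j',s['joints'].round(2))
E
python3 - <<'E'
import st
from h import *
d=grab('wrist','w1.png');print(d['eye'],proj(d,(460,-223,85)),proj(d,(460,-223,59)))
E
```

```text
3.1 pos [ 458.2 -225.8  223.6] yline -168.29 z [-1.8e-03  6.0e-04 -1.0e+00] F [ 0.3  0.  -1.3] w 59.7 g 0.0 j [-0.14  0.19 -0.27 -0.   -1.11  0.34]
[ 471.64265406 -291.3225769   372.21152035] (np.float64(251.54964914451915), np.float64(180.58303928193814)) (np.float64(251.7407296389731), np.float64(175.1312893686146))
```

View pics/w1.png

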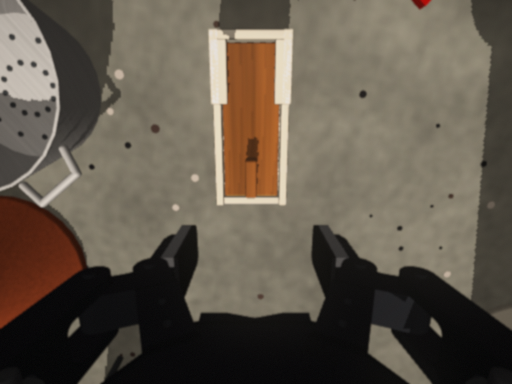

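The wrist view shows the lid between the rails. The pull top runs from about (251,162) to (251,197), with its shadow above it.

```bash
python3 - <<'E'
from h import *
import pickle
d=grab('wrist');im=d['image'];print(im[150:206:2,251].tolist());print(im[180,236:266].tolist())
for p in [(251,162),(251,197),(246,180),(256.5,180)]: print(p,ray(d,*p,85).round(1))
for p in [(218,201),(286,201)]: print('lip',ray(d,*p,58).round(1))
t=pickle.load(open('top.pkl','rb'))
for p in [(180,107),(254,107),(217,143),(289,147),(275,136)]: print(p,ray(t,*p,0).round(0),ray(t,*p,90).round(0))
E
```

```text
[[74, 44, 23], [75, 44, 24], [75, 44, 24], [67, 40, 22], [61, 37, 21], [102, 58, 29], [157, 89, 40], [161, 92, 41], [162, 92, 42], [162, 92, 40], [164, 93, 42], [163, 93, 42], [164, 94, 42], [164, 94, 43], [164, 93, 42], [165, 95, 43], [165, 95, 42], [167, 95, 44], [166, 95, 43], [167, 96, 43], [168, 95, 45], [168, 97, 44], [169, 97, 45], [179, 126, 84], [222, 204, 177], [230, 219, 194], [213, 198, 174], [139, 130, 112]]
[[145, 82, 38], [146, 84, 40], [146, 83, 39], [143, 81, 38], [139, 80, 38], [137, 79, 39], [139, 79, 38], [140, 79, 38], [135, 77, 36], [129, 74, 36], [140, 81, 38], [154, 88, 41], [158, 90, 40], [160, 91, 42], [163, 94, 43], [165, 95, 43], [167, 96, 43], [170, 97, 45], [166, 94, 43], [146, 84, 40], [115, 65, 31], [113, 65, 32], [139, 79, 37], [149, 85, 39], [152, 87, 39], [156, 89, 40], [158, 90, 41], [159, 91, 41], [161, 91, 42], [167, 95, 44]]
(251, 162) [ 464.3 -241.1   85. ]
(251, 197) [ 456.8 -204.8   85. ]
(246, 180) [ 465.6 -221.7   85. ]
(256.5, 180) [ 455.  -223.9   85. ]
lip [ 491.6 -184.2   58. ]
lip [ 415.  -200.3   58. ]
(180, 107) [770.  90.  -0.] [744.  75.  90.]
(254, 107) [ 765. -117.    0.] [ 740. -117.   90.]
(217, 143) [665. -12.   0.] [647. -20.  90.]
(289, 147) [ 650. -211.    0.] [ 632. -204.   90.]
(275, 136) [ 682. -173.    0.] [ 662. -169.   90.]
```

Pull centre is (460.4, −223) by both the wrist and top cameras. Descending to it.

>>> play_rows(
  series=[
    [0.2,0.2,-11,0,0,0],
    [0.2,0.2,-11,0,0,0],
    [0.2,0.2,-11,0,0,0],
    [0.2,0.2,-11,0,0,0],
    [0.2,0.2,-11,0,0,0],
    [0.2,0.2,-11,0,0,0],
    [0.2,0.2,-11,0,0,0],
    [0.2,0.2,-11,0,0,0],
    [0.2,0.3,-11,0,0,0],
    [0.2,0.3,-11,0,0,0],
    [0.1,0.3,-11,0,0,0],
    [0.1,0.3,-11,0,0,0],
    [0,0,-2,0,0,0],
    [0,0,0,0,0,0],
    [0,0,0,0,0,0],
  ],
  gripper=0.45,
)

```text
clock: 4.45
position: [461.1, -221.8, 91.1]
ee_rot: [0.777, -0.63, 0.0, -0.0]
contact_force: [-0.3, 0.2, 0.6]
gripper_width: 38.6
grasp_force: 0.0
```

>>> play_rows(
  series=[
    [0,0,0,0,0,0],
    [0,0,0,0,0,0],
    [0,0,0,0,0,0],
    [0,0,0,0,0,0],
    [0,0,0,0,0,0],
    [0,0,0,0,0,0],
    [0,0,0,0,0,0],
    [0,0,0,0,0,0],
  ],
  gripper=0,
)

```text
clock: 5.12
position: [460.7, -222.3, 90.5]
ee_rot: [0.776, -0.631, -0.0, 0.0]
contact_force: [0.4, 0.3, -0.4]
gripper_width: -0.0
grasp_force: 0.0
```

```bash
python3 st.py
```

```text
5.12 pos [ 460.7 -222.3   90.5] yline -168.18 z [-0.  0. -1.] F [ 0.4  0.3 -0.4] w -0.0 g 0.0 j [-0.13  0.34 -0.45 -0.   -0.79  0.34]
```

The gripper closed on nothing, so I look again before trying anything else.

```bash
python3 - <<'E'
from h import *
a=grab('wrist')['image'];b=grab('scene');x=b['image'][140:280,110:270]
x=cv2.resize(x,(438,384),interpolation=cv2.INTER_CUBIC)
a=a[:,90:420]
cv2.imwrite('pics/c1.png',np.hstack([a,x])[...,::-1])
print(proj(b,(460.4,-223,85)),proj(b,(460.4,-223,65)))
E
```

```text
(np.float64(191.9139676789707), np.float64(188.4711096168544)) (np.float64(192.81453160717425), np.float64(194.30522332791244))
```

View pics/c1.png

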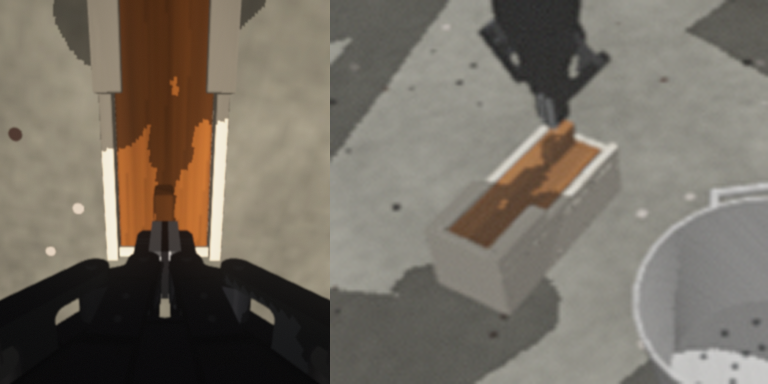

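In both views the closed fingertips sit over the pull's far half, looking higher than 65 mm rather than around it. I'll check the tip height by triangulation.

```bash
python3 - <<'E'
from h import *
w=grab('wrist');s=grab('scene');p=read_state()['position'];b=np.array([-.203,.979,0])
print('eye-tcp',w['eye']-p)
for off in(-11,0,11):
  for z in(65,75,85,95,105):
    q=p+b*off;q[2]=z;print(off,z,'wrist',np.round(proj(w,q),1),'scene',np.round((np.array(proj(s,q))-[110,140])*[2.7375,2.743]+[330,0],0))
for y in(-20,20):
  q=np.array([460.4,-223,85])+b*y;print('pull',y,np.round(proj(w,q),1),np.round((np.array(proj(s,q))-[110,140])*[2.7375,2.743]+[330,0],0))
x=cv2.resize(w['image'][170:280,180:340],(800,550),interpolation=cv2.INTER_CUBIC);y=cv2.resize(s['image'][165:205,170:215],(675,600),interpolation=cv2.INTER_CUBIC)
c=np.zeros((600,800,3),np.uint8);c[:300,:436]=cv2.resize(x,(436,300));c[300:,:338]=cv2.resize(y,(338,300));cv2.imwrite('pics/c2.png',c[...,::-1])
E
```

```text
eye-tcp [ 13.33868211 -65.41157235 148.69461886]
-11 65 wrist [253.8 201.8] scene [551. 156.]
-11 75 wrist [253.8 206.9] scene [549. 148.]
-11 85 wrist [253.8 212.5] scene [548. 140.]
-11 95 wrist [253.7 218.9] scene [547. 132.]
-11 105 wrist [253.7 226.1] scene [545. 123.]
0 65 wrist [253.8 218. ] scene [557. 149.]
0 75 wrist [253.8 223.9] scene [556. 141.]
0 85 wrist [253.7 230.4] scene [555. 133.]
0 95 wrist [253.7 237.8] scene [554. 125.]
0 105 wrist [253.6 246.1] scene [553. 116.]
11 65 wrist [253.8 233.7] scene [564. 142.]
11 75 wrist [253.7 240.4] scene [563. 134.]
11 85 wrist [253.7 247.7] scene [562. 126.]
11 95 wrist [253.6 256. ] scene [561. 118.]
11 105 wrist [253.6 265.3] scene [560. 109.]
pull -20 [254.6 196.4] [541. 146.]
pull 20 [254.4 260.5] [567. 120.]
```

View pics/c2.png

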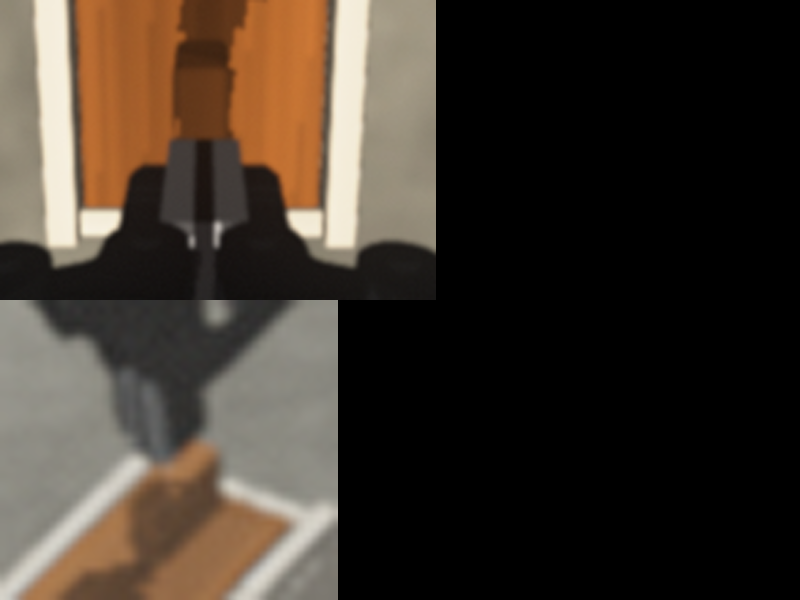

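The tips (wrist row ~220, scene px ~(191,186)) triangulate to z≈97, so they are about 12 mm above the pull top and higher than the stated geometry suggests. I open, descend in small steps watching the force, and look again.

>>> play_rows(
  series=[
    [0,0,0,0,0,0],
    [0,0,0,0,0,0],
    [0,0,0,0,0,0],
    [0,0,0,0,0,0],
    [0,0,-4,0,0,0],
    [0,0,-4,0,0,0],
    [0,0,-4,0,0,0],
    [0,0,-4,0,0,0],
    [0,0,-4,0,0,0],
    [0,0,0,0,0,0],
    [0,0,0,0,0,0],
  ],
  gripper=0.4,
)

```text
clock: 6.23
position: [460.6, -222.3, 70.1]
ee_rot: [0.776, -0.63, -0.0, 0.0]
contact_force: [0.2, 0.3, -0.1]
gripper_width: 34.3
grasp_force: 0.0
```

>>> play_rows(
  series=[
    [0,0,0,0,0,0],
    [0,0,0,0,0,0],
    [0,0,0,0,0,0],
    [0,0,0,0,0,0],
    [0,0,0,0,0,0],
    [0,0,0,0,0,0],
    [0,0,0,0,0,0],
  ],
  gripper=0.1,
)

```text
clock: 6.82
position: [461.1, -222.4, 70.9]
ee_rot: [0.776, -0.63, 0.0, -0.0]
contact_force: [-1.5, 1.4, 2.8]
gripper_width: 10.2
grasp_force: 59.0
```

```bash
python3 st.py; python3 - <<'E'
from h import *
w=grab('wrist');s=grab('scene')
c=np.zeros((550,800,3),np.uint8);c[:275,:400]=cv2.resize(w['image'][170:280,180:340],(400,275),interpolation=cv2.INTER_CUBIC);c[:275,400:]=cv2.resize(s['image'][150:205,165:245],(400,275),interpolation=cv2.INTER_CUBIC);cv2.imwrite('pics/c3.png',c[:275,:,::-1])
p=read_state()['position'];b=np.array([-.203,.979,0])
for z in(55,65,75,85):q=p-b*11;q[2]=z;print(z,(np.array(proj(w,q))-[180,170])*2.5,(np.array(proj(s,q))-[165,150])*5+[400,0])
E
```

```text
6.82 pos [ 461.1 -222.4   70.9] yline -168.16 z [ 8.e-04 -2.e-04 -1.e+00] F [-1.5  1.4  2.8] w 10.2 g 59.0 j [-0.13  0.37 -0.47  0.   -0.74  0.34]
55 [184.6637259   91.72560694] [530.45344454 248.57425851]
65 [184.54452372 105.7726277 ] [528.16034339 234.25027621]
75 [184.41038144 121.58021896] [525.83764989 219.74144363]
85 [184.25830253 139.50149883] [523.48478747 205.04415929]
```

View pics/c3.png

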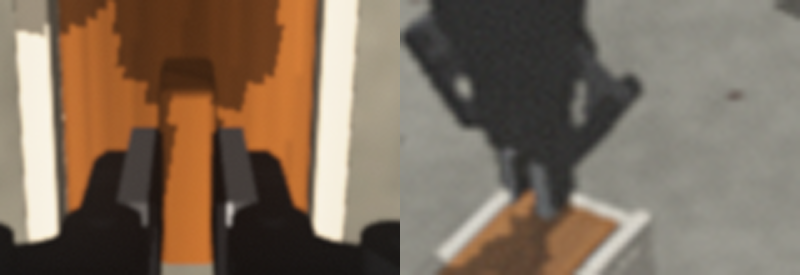

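The fingers straddle the pull and grip it (59 N, 10 mm), but only with the tips. I'll take a deeper bite.

>>> play_rows(
  series=[
    [0,0,0,0,0,0],
    [0,0,0,0,0,0],
    [0,0,0,0,0,0],
    [0,0,-3,0,0,0],
    [0,0,-3,0,0,0],
    [0,0,-3,0,0,0],
    [0,0,0,0,0,0],
    [0,0,0,0,0,0],
  ],
  gripper=0.3,
)

```text
clock: 7.58
position: [460.5, -222.3, 61.1]
ee_rot: [0.776, -0.63, -0.0, 0.0]
contact_force: [0.4, -0.1, -0.1]
gripper_width: 25.6
grasp_force: 0.0
```

>>> play_rows(
  series=[
    [0,0,0,0,0,0],
    [0,0,0,0,0,0],
    [0,0,0,0,0,0],
    [0,0,0,0,0,0],
    [0,0,0,0,0,0],
    [0,0,0,0,0,0],
    [0,0,0,0,0,0],
  ],
  gripper=0,
)

```text
clock: 8.17
position: [461.0, -222.3, 61.7]
ee_rot: [0.776, -0.63, 0.0, -0.0]
contact_force: [-0.5, 0.2, 1.1]
gripper_width: 9.7
grasp_force: 60.7
```

Firm grip. Now I raise the pull end 9.5 mm while tilting 4° about the plain end.

>>> play_rows(
  series=[
    [0,-0.2,1.2,0.082,0.017,0],
    [0,-0.2,1.2,0.082,0.017,0],
    [0,-0.2,1.2,0.082,0.017,0],
    [0.1,-0.2,1.2,0.082,0.017,0],
    [0,-0.2,1.2,0.082,0.017,0],
    [0.1,-0.2,1.2,0.082,0.017,0],
    [0,-0.2,1.2,0.082,0.017,0],
    [0.1,-0.1,1.1,0.082,0.017,0],
    [0,0,0,0,0,0],
    [0,0,0,0,0,0],
    [0,0,0,0,0,0],
  ],
)

```text
clock: 9.08
position: [460.9, -223.5, 70.9]
ee_rot: [0.776, -0.63, -0.027, -0.022]
contact_force: [-0.2, 3.8, 1.1]
gripper_width: 10.2
grasp_force: 60.7
```

```bash
python3 st.py
```

```text
9.08 pos [ 460.9 -223.5   70.9] yline -168.17 z [-0.0147  0.069  -0.9975] F [-0.2  3.8  1.1] w 10.2 g 60.7 j [-0.18  0.39 -0.4  -0.09 -0.81  0.45]
```

>>> play_rows(
  series=[
    [-0.6,2.9,0.1,0,0,0],
    [-1.2,5.9,0.3,0,0,0],
    [-1.2,5.9,0.3,0,0,0],
    [-1.2,5.9,0.3,0,0,0],
    [0,0,0,0,0,0],
  ],
)

```text
clock: 9.5
position: [456.4, -202.2, 72.1]
ee_rot: [0.776, -0.63, -0.027, -0.022]
contact_force: [-0.0, 0.0, -1.9]
gripper_width: 10.3
grasp_force: 60.5
```

>>> play_rows(
  series=[
    [-1.2,5.9,0.3,0,0,0],
    [-1.2,5.9,0.3,0,0,0],
    [-1.2,5.9,0.3,0,0,0],
    [-1.2,5.9,0.3,0,0,0],
    [-1.2,5.9,0.4,0,0,0],
    [-1.2,5.9,0.4,0,0,0],
    [-1.2,5.9,0.4,0,0,0],
    [-1.2,5.9,0.4,0,0,0],
    [-1.2,5.9,0.4,0,0,0],
    [-1.2,5.9,0.4,0,0,0],
    [0,0,0,0,0,0],
    [0,0,0,0,0,0],
  ],
)

```text
clock: 10.5
position: [444.9, -143.9, 75.7]
ee_rot: [0.776, -0.63, -0.027, -0.022]
contact_force: [-0.3, 0.5, -1.0]
gripper_width: 10.4
grasp_force: 60.5
```

```bash
python3 st.py; python3 - <<'E'
from h import *
w=grab('wrist')['image'];s=grab('scene')['image']
c=np.hstack([w[:,90:420],cv2.resize(s[120:260,110:270],(438,384),interpolation=cv2.INTER_CUBIC)]);cv2.imwrite('pics/c4.png',c[...,::-1])
E
```

```text
10.5 pos [ 444.9 -143.9   75.7] yline -168.13 z [-0.0141  0.0685 -0.9975] F [-0.3  0.5 -1. ] w 10.4 g 60.5 j [-0.01  0.31 -0.5  -0.1  -0.77  0.29]
```

View pics/c4.png

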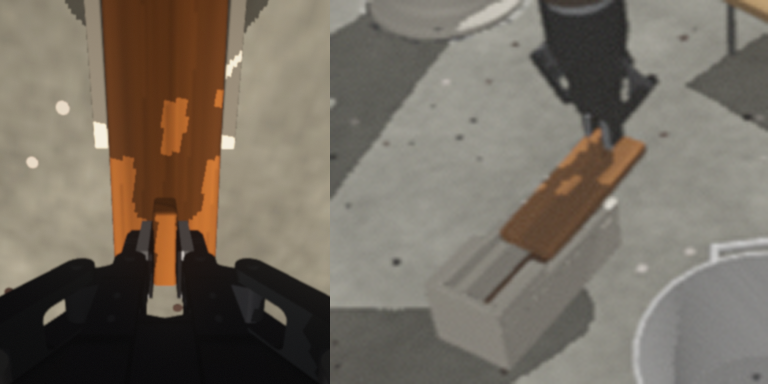

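The lid is well out: its plain end is past the rails and the 1–2 N reading matches its weight. I lift it, level it, turn it and carry it to the front of the riser.

>>> play_rows(
  series=[
    [0,0,4,0,0,0],
    [0,0,4,0,0,0],
    [0,0,4,0,0,0],
    [0,0,4,0,0,0],
    [0,0,4,0,0,0],
    [0,0,4,0,0,0],
    [0,0,4,-0.16,-0.034,0],
    [0,0,4,-0.16,-0.034,0],
    [0,0,4,-0.16,-0.034,0],
    [0,0,4,-0.176,-0.034,0],
    [0,0,0,0,0,0],
  ],
)

```text
clock: 11.52
position: [445.0, -143.9, 116.5]
ee_rot: [0.777, -0.63, 0.001, -0.0]
contact_force: [-0.2, -0.2, -1.1]
gripper_width: 10.6
grasp_force: 60.5
```

>>> play_rows(
  series=[
    [2.6,12,0,0,0,-0.155],
    [2.6,12,0,0,0,-0.155],
    [2.6,12,0,0,0,-0.155],
    [2.6,12,0,0,0,-0.155],
    [2.6,12,0,0,0,-0.155],
    [2.6,12,0,0,0,-0.155],
    [2.6,12,0,0,0,-0.155],
    [2.6,12,0,0,0,-0.155],
    [2.6,12,0,0,0,-0.155],
    [2.6,12,0,0,0,-0.155],
    [2.6,12,0,0,0,-0.155],
    [2.6,12,0,0,0,-0.155],
    [2.6,12,0,0,0,-0.155],
    [2.6,12,0,0,0,-0.155],
    [0,0,0,0,0,0],
    [0,0,0,0,0,0],
  ],
)

```text
clock: 12.85
position: [481.3, 24.1, 115.5]
ee_rot: [-0.7, 0.714, 0.0, -0.0]
contact_force: [-0.5, -0.2, -1.1]
gripper_width: 10.6
grasp_force: 60.5
```

```bash
python3 st.py
```

```text
12.85 pos [481.3  24.1 115.5] yline 178.87 z [-4.e-04  3.e-04 -1.e+00] F [-0.5 -0.2 -1.1] w 10.6 g 60.5 j [ 0.39  0.26 -0.49 -0.   -0.82 -0.41]
```

Lower onto the counter, gently near the end.

>>> play_rows(
  series=[
    [0,0,-8,0,0,0],
    [0,0,-8,0,0,0],
    [0,0,-8,0,0,0],
    [0,0,-8,0,0,0],
    [0,0,-8,0,0,0],
    [0,0,-8,0,0,0],
    [0,0,-8,0,0,0],
    [0,0,-8,0,0,0],
    [0,0,-8,0,0,0],
    [0,0,-8,0,0,0],
    [0,0,-8,0,0,0],
    [0,0,-4,0,0,0],
    [0,0,-2,0,0,0],
    [0,0,-1,0,0,0],
    [0,0,0,0,0,0],
    [0,0,0,0,0,0],
  ],
)

```text
clock: 14.18
position: [481.6, 23.9, 20.9]
ee_rot: [-0.7, 0.714, -0.0, 0.0]
contact_force: [0.2, 0.9, -1.2]
gripper_width: 10.1
grasp_force: 60.5
```

>>> play_rows(
  series=[
    [0,0,-1,0,0,0],
    [0,0,-1,0,0,0],
    [0,0,0,0,0,0],
    [0,0,0,0,0,0],
  ],
)

```text
clock: 14.52
position: [481.3, 23.8, 18.7]
ee_rot: [-0.7, 0.714, -0.0, 0.0]
contact_force: [-0.1, 0.1, -0.2]
gripper_width: 10.5
grasp_force: 60.5
```

>>> play_rows(
  series=[
    [0,0,-1,0,0,0],
    [0,0,-0.7,0,0,0],
    [0,0,0,0,0,0],
    [0,0,0,0,0,0],
  ],
)

```text
clock: 14.85
position: [481.3, 23.8, 16.9]
ee_rot: [-0.7, 0.714, 0.0, -0.0]
contact_force: [0.0, 0.9, -1.4]
gripper_width: 10.4
grasp_force: 60.5
```

>>> play_rows(
  series=[
    [0,0,-0.7,0,0,0],
    [0,0,-0.7,0,0,0],
    [0,0,0,0,0,0],
    [0,0,0,0,0,0],
  ],
)

```text
clock: 15.18
position: [481.3, 23.8, 16.6]
ee_rot: [-0.7, 0.714, -0.0, 0.0]
contact_force: [-3.1, 0.6, 8.5]
gripper_width: 10.1
grasp_force: 61.8
```

Contact at 8.5 N: the lid is on the counter. Release, rise and back off to above the plain end.

>>> play_rows(
  series=[
    [0,0,0,0,0,0],
    [0,0,0,0,0,0],
    [0,0,0,0,0,0],
    [0,0,0,0,0,0],
    [0,0,8,0,0,0],
    [0,0,10,0,0,0],
    [0,0,10,0,0,0],
    [0,0,10,0,0,0],
    [0,0,10,0,0,0],
    [0,0,10,0,0,0],
    [0,0,10,0,0,0],
    [0,0,10,0,0,0],
    [0,0,10,0,0,0],
  ],
  gripper=0.35,
)

```text
clock: 16.27
position: [481.2, 23.8, 104.5]
ee_rot: [-0.7, 0.714, -0.0, 0.0]
contact_force: [-0.2, 0.6, -0.3]
gripper_width: 30.0
grasp_force: 0.0
```

>>> play_rows(
  series=[
    [-0.2,-12,0,0,0,0],
    [-0.2,-12,0,0,0,0],
    [-0.2,-12,0,0,0,0],
    [-0.2,-12,0,0,0,0],
    [-0.2,-12,0,0,0,0],
    [-0.2,-12,0,0,0,0],
    [-0.2,-12,0,0,0,0],
    [-0.2,-12,0,0,0,0],
    [-0.2,-12,0,0,0,0],
    [-0.2,-12,0,0,0,0],
    [0,0,0,0,0,0],
  ],
  gripper=1,
)

```text
clock: 17.18
position: [478.1, -98.6, 102.6]
ee_rot: [-0.699, 0.716, 0.001, -0.001]
contact_force: [-0.4, -0.0, -0.8]
gripper_width: 85.1
grasp_force: 0.0
```

```bash
python3 st.py; python3 - <<'E'
from h import *
t=grab('top');w=grab('wrist')
for d,n in((w,'w'),(t,'t')):
  hsv=cv2.cvtColor(d['image'],cv2.COLOR_RGB2HSV);m=((hsv[...,1]>130)&(hsv[...,2]>40)&(hsv[...,0]>5)&(hsv[...,0]<20)).astype(np.uint8)
  cs,_=cv2.findContours(m,cv2.RETR_EXTERNAL,cv2.CHAIN_APPROX_NONE)
  for c in cs:
    if cv2.contourArea(c)<150:continue
    q=np.array([ray(d,u,v,14)[:2] for u,v in c[:,0].astype(float)],np.float32);print(n,cv2.minAreaRect(q),cv2.boundingRect(c))
cv2.imwrite('pics/c5.png',np.hstack([w['image'][:,:420],t['image'][:,80:400]])[...,::-1])
E
```

```text
17.18 pos [478.1 -98.6 102.6] yline 178.62 z [-2.4e-03 -3.0e-04 -1.0e+00] F [-0.4 -0.  -0.8] w 85.1 g 0.0 j [ 0.13  0.29 -0.49 -0.   -0.8  -0.15]
w ((680.8321533203125, -38.12543869018555), (112.1406478881836, 62.4815788269043), 75.74822235107422) (0, 195, 69, 110)
w ((479.7814025878906, -42.05475616455078), (144.71688842773438, 59.138816833496094), 88.90941619873047) (219, 173, 70, 146)
w ((451.51220703125, -230.62225341796875), (13.082908630371094, 26.176237106323242), 8.939697265625) (276, 0, 21, 39)
w ((469.28125, -232.30181884765625), (7.580439567565918, 22.709609985351562), 11.466248512268066) (256, 0, 15, 34)
t ((568.4097900390625, 214.69952392578125), (64.4792709350586, 161.63294982910156), 5.923465251922607) (103, 169, 61, 25)
t ((765.51611328125, -12.470046997070312), (203.2838134765625, 203.34100341796875), 44.4423942565918) (179, 71, 75, 73)
t ((1067.9354248046875, 537.5508422851562), (123.29359436035156, 24.056861877441406), 88.76055908203125) (0, 3, 44, 9)
t ((1058.09716796875, -404.0279235839844), (903.4869384765625, 21.101224899291992), 88.7607421875) (194, 0, 318, 8)
```

View pics/c5.png

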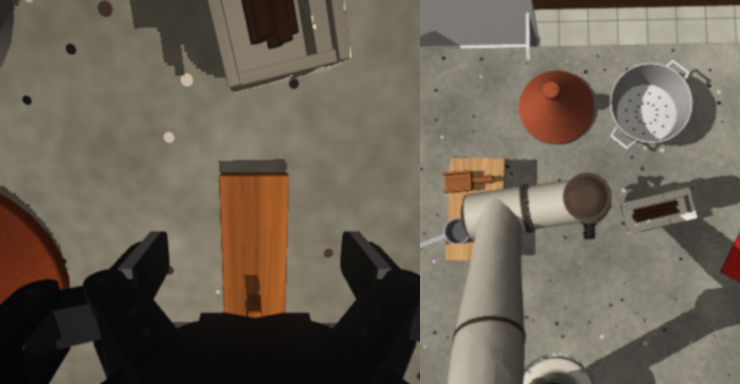

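The lid lies square in front of the riser. Its plain end is at wrist rows 160–174, or y≈−114, and its centreline is at x≈479.5. I estimate the open-tip height from the wrist picture before going down.

```bash
python3 - <<'E'
from h import *
w=grab('wrist');p=read_state()['position'];print(w['fx'],w['eye']-p)
for u,v in((168,235),(342,235)):
  a=ray(w,u,v,0);e=np.array(w['eye']);r=a-e
  for h in(42.5,):
    k=(np.sign(r[0])*h+p[0]-e[0])/r[0];print((e+k*r-p).round(1))
E
```

```text
286.50267247888263 [ -1.54543939 -67.23600288 148.5640778 ]
[42.5 -8.8 17. ]
[-42.5  -9.   21.7]
```

>>> play_rows(
  series=[
    [0.2,0.3,-10,0,0,0],
    [0.2,0.3,-10,0,0,0],
    [0.2,0.3,-10,0,0,0],
    [0.2,0.3,-10,0,0,0],
    [0.2,0.3,-10,0,0,0],
    [0,0.3,-10,0,0,0],
    [0,0.2,-10,0,0,0],
    [0,0,-6,0,0,0],
    [0,0,0,0,0,0],
    [0,0,0,0,0,0],
  ],
)

```text
clock: 18.17
position: [480.2, -94.1, 27.4]
ee_rot: [-0.7, 0.714, 0.0, -0.0]
contact_force: [0.2, 0.2, 0.3]
gripper_width: 85.7
grasp_force: 0.0
```

The open tips sit about 19 mm above the reported TCP, and the shut ones about 7 mm above, which matches the 13 mm swing. At 60 mm opening the TCP must therefore go slightly below zero.

>>> play_rows(
  series=[
    [-0.4,-1,-7,0,0,0],
    [-0.4,-1,-7,0,0,0],
    [0,0,-7,0,0,0],
    [0,0,-6,0,0,0],
    [0,0,-4,0,0,0],
    [0,0,-4,0,0,0],
    [0,0,0,0,0,0],
    [0,0,0,0,0,0],
  ],
)

```text
clock: 18.83
position: [479.4, -96.2, -7.7]
ee_rot: [-0.7, 0.714, 0.0, -0.0]
contact_force: [0.0, -0.1, 0.3]
gripper_width: 85.3
grasp_force: 0.0
```

>>> play_rows(
  series=[
    [0,0,0,0,0,0],
    [0,0,0,0,0,0],
    [0,0,0,0,0,0],
    [0,0,0,0,0,0],
    [0,0,0,0,0,0],
    [0,0,0,0,0,0],
  ],
  gripper=0.55,
)

```text
clock: 19.33
position: [480.0, -96.2, -6.7]
ee_rot: [-0.7, 0.714, -0.0, 0.0]
contact_force: [-0.3, 0.2, 6.5]
gripper_width: 58.3
grasp_force: 64.7
```

```bash
python3 st.py
```

```text
19.33 pos [480.  -96.2  -6.7] yline 178.84 z [ 1.3e-03 -1.0e-04 -1.0e+00] F [-0.3  0.2  6.5] w 58.3 g 64.7 j [ 0.13  0.47 -0.59  0.   -0.51 -0.16]
```

The plain end is held (58 mm, 65 N). The arm's upper links reach over the riser with the cup and scoop on it, so I slide partway and check clearance there.

>>> play_rows(
  series=[
    [0,0,1.5,0,0,0],
    [0,0,0,0,0,0],
    [0.2,9,0,0,0,0],
    [0.2,9,0,0,0,0],
    [0.2,9,0,0,0,0],
    [0.2,9,0,0,0,0],
    [0.2,9,0,0,0,0],
    [0.2,9,0,0,0,0],
    [0.2,9,0,0,0,0],
    [0.2,9,0,0,0,0],
    [0.2,9,0,0,0,0],
    [0.2,9,0,0,0,0],
    [0,0,0,0,0,0],
  ],
)

```text
clock: 20.42
position: [481.9, -4.7, -5.9]
ee_rot: [-0.7, 0.714, -0.0, 0.0]
contact_force: [-0.2, 0.1, -0.6]
gripper_width: 57.8
grasp_force: 64.2
```

```bash
python3 st.py; python3 - <<'E'
from h import *
s=grab('scene');t=grab('top')
a=cv2.resize(s['image'][30:220,140:400],(780,570),interpolation=cv2.INTER_CUBIC)
cv2.imwrite('pics/c6.png',a[...,::-1])
f=lambda p:((np.array(proj(s,p))-[140,30])*3).round()
for p in((483,49,0),(483,49,14),(352,122,89),(614,116,89),(482,12,-5)):print(p,f(p))
E
```

```text
20.42 pos [481.9  -4.7  -5.9] yline 178.92 z [ 7.e-04  2.e-04 -1.e+00] F [-0.2  0.1 -0.6] w 57.8 g 64.2 j [ 0.33  0.46 -0.61  0.   -0.51 -0.35]
(483, 49, 0) [382. 410.]
(483, 49, 14) [382. 399.]
(352, 122, 89) [330. 259.]
(614, 116, 89) [536. 358.]
(482, 12, -5) [357. 432.]
```

View pics/c6.png

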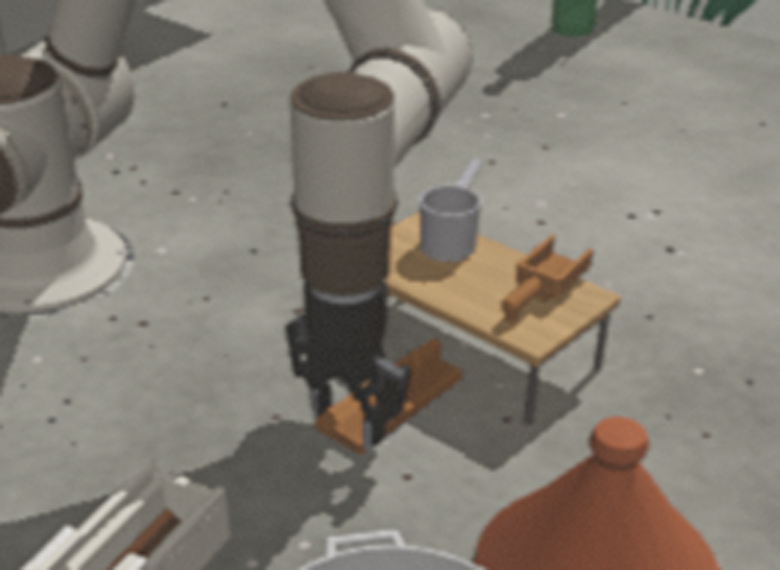

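The last view shows the lid held level with its pull end heading under the board. The arm's side link, around row 165, passes well above the cup top (row 190), and the flange is higher than the cup. I continue about 56 mm.

>>> play_rows(
  series=[
    [0.2,8,0,0,0,0],
    [0.2,8,0,0,0,0],
    [0.2,8,0,0,0,0],
    [0.2,8,0,0,0,0],
    [0.2,8,0,0,0,0],
    [0.2,8,0,0,0,0],
    [0,8,0,0,0,0],
    [0,2,0,0,0,0],
    [0,0,-1,0,0,0],
    [0,0,0,0,0,0],
    [0,0,0,0,0,0],
  ],
)

```text
clock: 21.43
position: [483.1, 52.1, -6.7]
ee_rot: [-0.7, 0.714, -0.0, 0.001]
contact_force: [-0.3, 2.0, 1.5]
gripper_width: 58.0
grasp_force: 64.5
```

>>> play_rows(
  series=[
    [0,0,0,0,0,0],
    [0,0,0,0,0,0],
    [0,0,0,0,0,0],
    [0,0,0,0,0,0],
    [0,0,0,0,0,0],
    [0,0,5,0,0,0],
    [0,0,5,0,0,0],
    [0,0,8,0,0,0],
    [0,0,10,0,0,0],
    [0,-10,10,0,0,0],
    [0,-15,10,0,0,0],
    [0,-15,10,0,0,0],
    [0,-20,10,0,0,0],
    [0,-20,10,0,0,0],
    [0,-20,10,0,0,0],
    [0,0,0,0,0,0],
    [0,0,0,0,0,0],
  ],
  gripper=1,
)

```text
clock: 22.85
position: [482.9, -49.2, 82.2]
ee_rot: [-0.699, 0.715, -0.001, 0.001]
contact_force: [0.1, -0.1, 0.1]
gripper_width: 85.3
grasp_force: 0.0
```

```bash
python3 st.py; python3 - <<'E'
from h import *
w=grab('wrist');hsv=cv2.cvtColor(w['image'],cv2.COLOR_RGB2HSV);m=((hsv[...,1]>130)&(hsv[...,2]>40)&(hsv[...,0]>5)&(hsv[...,0]<20)).astype(np.uint8)
cs,_=cv2.findContours(m,cv2.RETR_EXTERNAL,cv2.CHAIN_APPROX_NONE)
for c in cs:
    if cv2.contourArea(c)<150:continue
    q=np.array([ray(w,u,v,14)[:2] for u,v in c[:,0].astype(float)],np.float32);r=cv2.minAreaRect(q);print(r[1:],cv2.boxPoints(r).round().tolist(),cv2.boundingRect(c))
E
```

```text
22.85 pos [482.9 -49.2  82.2] yline 178.68 z [ 2.3e-03  6.0e-04 -1.0e+00] F [ 0.1 -0.1  0.1] w 85.3 g 0.0 j [ 0.23  0.31 -0.52 -0.   -0.74 -0.26]
((33.49837875366211, 59.76297378540039), 88.82874298095703) [[452.0, 28.0], [512.0, 27.0], [513.0, 61.0], [453.0, 62.0]] (223, 284, 69, 34)
((128.49159240722656, 41.52545166015625), 75.70011138916016) [[637.0, -71.0], [678.0, -81.0], [709.0, 43.0], [669.0, 53.0]] (0, 164, 51, 141)
```

The lid's plain end is at y≈28–34, so its middle is 5–11 mm short of the front edge, against a tolerance of 35. It is centred at x≈482.5, straight within about 1°, and the robot is clear. Handing in.

```bash
python3 -c "
from bench import job_done
print(job_done())"
```

```text
the job is handed in; nothing more can be done
None
```

I handed the job in: the lid came out over the lip and lies on the counter, pull end in, its middle about 5–11 mm short of the riser's front edge. `job_done()` returned no verdict, and flatness and undisturbed bystanders were not checked in a final picture.

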